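Unlock a bead dish and show its bead to the microscope

TASK

Inspect the wooden bead: grip the bead dish by its wooden handle, turn it a quarter turn anticlockwise (seen from above) to bring its ears out from under the dock's claws (the stop pins mark the full turn), lift it straight up and out, and hold it in front of the microscope with the bead on the lens's line of sight, 80 mm from the lens, and the handle running square across the view. Keep the dish level all the way so that the bead stays in the middle, and do not bump the microscope or shift the things lying about. Finish while still holding the dish there, level and still.

Things in the scene. Friction and masses are not known exactly. Their poses are not given: they have to be found in the camera images.
- dish_grip (a point): Centre of the bead dish's wooden grip, on the dish's axis, 85 mm above its underside. The grip is a bar 50 mm long (along the dish's x), 13 mm wide (y; grip it across) and 16 mm high, on a wire handle arched over the dish; wires stand on the rim at x = +49 and -49 mm. Axes are the dish's: x along the handle, z up.
- dish_middle (a point): Where the bead's centre lies when it rests in the middle of the dish: on the dish's axis, 22 mm above its underside, 63 mm under dish_grip. The floor is a cone rising 12 degrees outward to 43 mm radius, then a steeper rim. Axes as dish_grip.
- dish: Round aluminium bead dish, 106 mm across, 28 mm high, about 0.16 kg with its handle; origin at the centre of its underside, axes as dish_grip. Two ears (16 mm wide, 4 mm thick, top 27.5 mm above the underside) stick out from the rim in line with the handle, at +x and -x, to 64 mm from the axis. Under it a foot 60 mm across, 9 mm high.
- dock: Fixed dock: round flange 156 mm across, 8 mm thick; origin at the centre of its underside, z up. The dish stands on the flange, its foot in a ring 6 mm high with 1.8 mm play. Locked, dish x lies along dock x (0 to 5 degrees past it) with its ears under two claws, 3.5 mm free above them. Turns anticlockwise only, against friction.
- dock_claw (a point): Top of one of the dock's two hooked steel claws, 43 mm above the table, 64 mm from the dock's axis. This claw overhangs the ear from -14 to +65 degrees about z from dock x, the other opposite (166 to 245 degrees); both are closed at the clockwise end. The ears are clear of them from about 74 degrees of turn on.
- dock_pin (a point): Top of one of the dock's two upright stop pins, 8 mm thick, 41 mm high, 60 mm from the dock's axis, 103 degrees from dock x (the other opposite). The ears meet the pins after about 91 degrees of turn.
- bead_center (a point): Centre of a loose drilled wooden bead, 24 mm in diameter, about 12 g, that rolls freely in the dish.
- microscope: Digital microscope on a stand, fixed: base plate 115 x 100 x 12 mm, a post 211 mm high 58 mm behind the origin (+x), and a grey barrel 33 mm thick held over the base, its lens looking to the stand's -x and 25 degrees downward. Origin on the table under the middle of the stand, z up, y across the view.
- lens (a point): Middle of the front of the microscope's lens, 57.5 mm in front of (-x) the stand's origin and 159 mm above the table.
- view_point (a point): The point 80 mm straight in front of the lens on its line of sight, 130 mm in front of (-x) the stand's origin and 125 mm above the table. Axes as microscope.
- tape_roll: Bystander: roll of black tape, 62 mm across, 19 mm high, origin under its centre.
- needle_box: Bystander: small black carton, 56 x 88 x 22 mm, origin under its centre.
- spool_gold: Bystander: gold thread spool, 33 mm across, 66 mm high, origin under its centre.
- spool_black: Bystander: black thread spool, 36 mm across, 66 mm high, origin under its centre.
- wax_block: Bystander: block of wax, 40 x 72 x 32 mm, origin under its centre.
Things that resemble listed ones, but are neither listed nor needed, are in the scene too. There is more than one size of the dish; the one meant has the size given above.

How it is judged:
By the outcome, as a careful person would: the job done as asked, in the order asked, and still so for the second after the job is handed in, while the arm keeps its last pose, push and grip.
It also fails if it takes over 58 s, if anything falls off the work surface, if the arm or the gripper's body presses on something with over 40 N, if the wrist force passes 120 N, or if a joint passes its speed limit or range.

ROBOT

A 6-joint arm with a two-finger parallel gripper is mounted at the origin on a cart in front of the work surface, level with it; the furniture and walls round the work are solid. World frame = base frame: x ahead of the robot, y to its left, z up, the work surface at z = 0. Lengths are in m, angles in rad, forces in N, time in s.
With the tool pointing down it reaches from about 0.375 to 0.9 m from the base axis. Payload 3.1 kg.
Tool frame: the origin (TCP) lies on the centre line of the jaws, within the pads' length; the fingertips stand 19 mm ahead of it and the grasp point (between the pads) is the TCP; z points along the fingers, y is the line along which they close (so a half turn about z gives the same grasp; the last joint's range is limited). The gripper opens to 85 mm and grips with 20 to 120 N. Pads are 22 mm wide; open, the fingers measure 114 mm over their backs; the gripper's body (76 mm by 85 mm) begins 54 mm behind the grasp point. The pads swing forward as they close: fully open they stand 13 mm farther back than shut.
Start: joints at [-1.454, 0.527, 1.433, -0, 1.181, -0.178], TCP at [0.182, -0.598, 0.25] pointing down, gripper open.
Joint ranges: [-3.08, 3.08], [-0.75, 2.2], [0.22, 2.44], [-1.43, 4.57], [0, 2.65], [-2.85, 2.85]. Speed limits (rad/s): [2.79, 2.79, 3.14, 3.14, 3.14, 3.14].

INTERFACE

Orientations are given as a unit quaternion [x, y, z, w].
In Python, from station import manip gives the robot as it stands.
- The arm moves only by the tool servo_tool, never from a script. Its argument "rows" is a list that holds one entry, the list of rows, each a list of 7 numbers: the turn, a rotation vector about the tool's x, y, z in degrees, then the shift along the tool's x, y, z in m, then the gripper command: -1 is shut, 1 is fully open, values between are in proportion. In form: [[[wx, wy, wz, tx, ty, tz, jaw], ...]]. A call has 1 to 8 rows; each row shifts and turns the commanded pose from where the row before left it, along the tool's axes as they then stand; what a row does not reach is not made up. A row lasts 1/12 s, in which the tool goes at most 41.7 mm and 7.16 degrees, less where a joint would pass 70% of its speed; a pose out of reach is approached as far as the arm can. A call is refused whole if a number of a shift passes 0.0417 or a number of a turn 7.16, either way. A call with a gripper value outside its range is refused whole. The fingers move at their own pace and stop on an object; "squeeze" is the grip in N (left out, the last holds). Time passes only in rows, so rows that do not move let the fingers close. It gives the time, the measured TCP pose, the force, the opening and the grip force at its end, in the units of the state.
- manip.sense(): the state, without advancing time (a new reading comes with each control period).
- manip.snapshot(name): name is "scene" or "top" or "wrist"; returns the picture (480x640x3 uint8, blue, green, red); there is no depth.
- manip.camera_info(name): a dict with "K" (3x3 intrinsics, pixels), "camera_from_world" (4x4, takes a point from world to camera coordinates). Camera axes: x right, y down, z forward; pixel columns grow to the right and rows downward; lengths in m; the calibration is good to about 2 mm. A picture is of the moment at which its call begins: read the wrist's pose just before it. camera_info takes no time and is no camera call; for the wrist camera it gives the pose at the moment of the call.
- manip.sign_off(): hands the job in; it is judged then, once.
The state is a dict: "t": time; "q": joint angles; "qd": joint speeds; "tau": joint torques, N m; "tcp_pos": TCP position; "tool_rot": TCP orientation; "force": force on the tool from outside, world axes, zero at the start; "ft_torque": the same for the moment, N m; "finger_gap": opening from 0.0 (shut) to 1.0 (fully open); "gripper_force": force on a finger pad.
Only numpy, scipy, OpenCV 4.12 (cv2) and the standard library are available. Lean on these libraries where they do the work, as an engineer would, in place of code of your own. Each camera call takes 0.05 s, during which the arm holds its last target. There are 200 camera calls.

## Working session

There is one attempt and no reset: what is moved stays moved. The work goes in short steps, Python scripts to look and compute and a tool call to move; the robot and the scene stay as the last step left them, time stands still between calls to the robot, and variables do not carry over. Pictures are saved under pics/ and viewed, at most 10 in all, crops included, and the job is handed in when it is done.

Besides the shell and the picture viewer there is one more tool, called after "Request:" in YAML: its name, and indented under it one key for each argument. servo_tool: Moves the arm, as the interface text tells. Its arguments: {"type":"object","properties":{"rows":{"type":"array","items":{"type":"array","items":{"type":"array","items":{"type":"number"}}}},"squeeze":{"type":"number"}},"required":["rows"]}

```bash
mkdir -p pics
python3 - <<'E'
from station import manip
import cv2, numpy as np
for n in("scene","top"):
    cv2.imwrite(f"pics/{n}0.png",manip.snapshot(n)); c=manip.camera_info(n); print(n,np.round(c["K"],1).tolist(),np.round(c["camera_from_world"],3).tolist())
s=manip.sense(); print(s)
E
```

```text
scene [[519.4, 0.0, 318.3], [0.0, 519.4, 236.5], [0.0, 0.0, 1.0]] [[0.487, -0.873, -0.003, -0.337], [-0.355, -0.194, -0.914, 0.322], [0.798, 0.447, -0.405, 0.663], [0.0, 0.0, 0.0, 1.0]]
top [[493.5, 0.0, 312.0], [0.0, 493.5, 235.4], [0.0, 0.0, 1.0]] [[-0.01, -1.0, -0.005, -0.059], [-0.996, 0.01, -0.092, 0.569], [0.092, 0.004, -0.996, 1.253], [0.0, 0.0, 0.0, 1.0]]
{'t': 0.1, 'q': array([-1.45449009e+00,  5.28430672e-01,  1.43376293e+00, -2.26220016e-05,
        1.18140106e+00, -1.78501198e-01]), 'qd': array([ 0.00134969, -0.00190304, -0.00283386,  0.00053251,  0.00082605,
       -0.00079028]), 'tau': array([-3.91143421e-04, -4.43304634e+01, -1.78586966e+01, -3.01039736e-04,
        3.89909896e-03, -1.64535191e-06]), 'tcp_pos': array([ 0.18154798, -0.5974212 ,  0.2493997 ]), 'tool_rot': array([ 9.89154601e-01,  1.46874686e-01,  2.06688211e-05, -1.00084589e-03]), 'force': array([ 0.38898774, -0.80323324, -0.45850002]), 'ft_torque': array([ 0.01478547, -0.02563367,  0.06591   ]), 'gripper_force': 0.0, 'finger_gap': 0.9986259569448432}
```

View pics/top0.png

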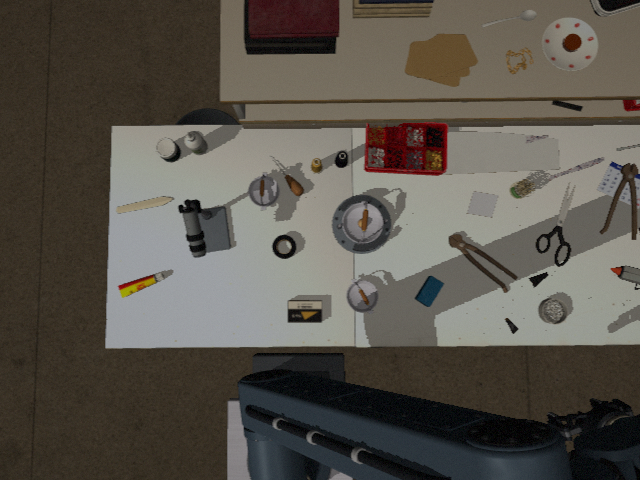

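View pics/scene0.png

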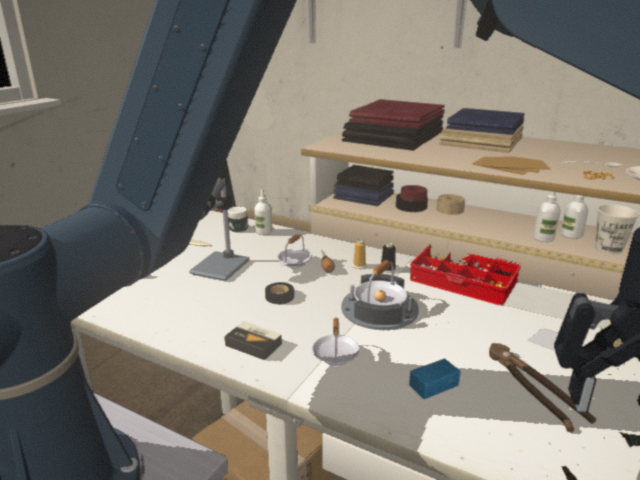

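The dish appears at three places in top: (362,222) in the dock, and smaller loose ones at (264,190) and (362,294). The docked one, on a flange with claws, fits the description. The microscope is at about (205,228), tape (285,246), box (305,309), spools (316,165) and (341,158), and wax (429,291). I'll enlarge the dock and microscope to confirm.

```bash
cat > h.py <<'E'
from station import manip
import cv2, numpy as np
def ray(n,px,z,c=None):
    c=c or manip.camera_info(n); T=np.array(c["camera_from_world"]); R,t=T[:3,:3],T[:3,3]; o=-R.T@t
    d=R.T@np.linalg.inv(c["K"])@[px[0],px[1],1]; return o+d*(z-o[2])/d[2]
def proj(n,p,c=None):
    c=c or manip.camera_info(n); T=np.array(c["camera_from_world"]); q=np.array(c["K"])@(T[:3,:3]@p+T[:3,3]); return q[:2]/q[2]
E
python3 - <<'E'
from h import *
a=cv2.imread("pics/top0.png")
f=lambda x0,y0:cv2.resize(a[y0:y0+100,x0:x0+80],(400,500),interpolation=cv2.INTER_CUBIC)
cv2.imwrite("pics/crop1.png",np.hstack([f(165,175),f(322,172)]))
for p,z in[((362,222),.008),((362,222),.093),((196,214),.2),((218,228),.012),((264,190),0.02),((362,294),.02)]: print(p,ray("top",p,z).round(3))
E
```

```text
(362, 222) [ 0.604 -0.197  0.008]
(362, 222) [ 0.594 -0.189  0.093]
(196, 214) [0.603 0.195 0.2  ]
(218, 228) [0.592 0.182 0.012]
(264, 190) [0.69 0.06 0.02]
(362, 294) [ 0.416 -0.192  0.02 ]
```

View pics/crop1.png

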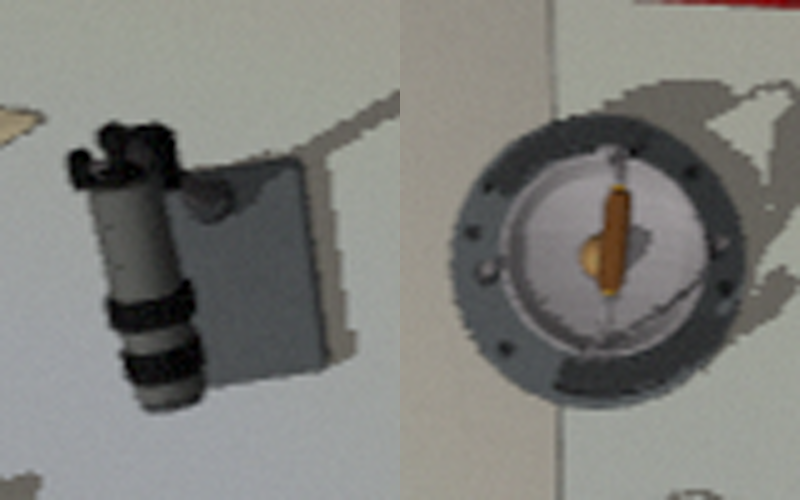

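The crop confirms it. The right half shows the flange centred at top (362,224), about 154 mm across, with claws from the top round to the left and from the bottom round to the right. The handle lies along about world x at -4°, with the grip centred near (364.6,220) and the bead beside it. The left half shows the microscope looking towards roughly -x, with its base edge turned about +7°. I'm going above the dock.

Request:
servo_tool:
  rows:
    - [[0,0,0,0.032,-0.0165,0,1],[0,0,0,0.032,-0.0165,0,1],[0,0,0,0.032,-0.0165,0,1],[0,0,0,0.032,-0.0165,0,1],[0,0,0,0.032,-0.0165,0,1],[0,0,0,0.032,-0.0165,0,1],[0,0,0,0.032,-0.0165,0,1],[0,0,0,0.032,-0.0165,0,1]]

```text
t: 0.77
tcp_pos: [0.389, -0.3957, 0.25]
tool_rot: [0.989, 0.147, -0.0, -0.0]
force: [-0.2, -0.6, 0.5]
finger_gap: 1.003
gripper_force: 0.0
```

Request:
servo_tool:
  rows:
    - [[0,0,0,0.032,-0.0165,0,1],[0,0,0,0.032,-0.0165,0,1],[0,0,0,0.032,-0.0165,0,1],[0,0,0,0.032,-0.0165,0,1],[0,0,0,0.032,-0.0165,0,1],[0,0,0,0.032,-0.0165,0,1],[0,0,0,0.02,-0.0165,0,1],[0,0,0,0.01,-0.0165,0,1]]

```text
t: 1.43
tcp_pos: [0.5645, -0.2045, 0.2498]
tool_rot: [0.989, 0.148, 0.001, -0.0]
force: [0.4, 0.1, -0.4]
finger_gap: 1.0
gripper_force: 0.0
```

Request:
servo_tool:
  rows:
    - [[0,0,5,0,0,0,1],[0,0,5,0,0,0,1],[0,0,5,0,0,0,1],[0,0,5,0,0,0,1],[0,0,0,0,0,0,1],[0,0,0,0,0,0,1]]

```text
t: 1.93
tcp_pos: [0.5621, -0.2063, 0.2499]
tool_rot: [1.0, -0.026, -0.0, -0.0]
force: [0.7, -0.4, -0.2]
finger_gap: 1.0
gripper_force: 0.0
```

Run:
```python
from h import *
s=manip.sense();print(s['t'],s['tcp_pos'].round(4),s['tool_rot'].round(4))
c=manip.camera_info("wrist"); w=manip.snapshot("wrist"); print(np.round(c["K"],1).tolist()); np.save("wc1.npy",c,allow_pickle=True)
cv2.imwrite("pics/w1.png",w); cv2.imwrite("pics/scene1.png",manip.snapshot("scene"))
T=np.array(c["camera_from_world"]);print((-T[:3,:3].T@T[:3,3]).round(3),T[:3,:3].round(2).tolist())
```

```text
1.9333 [ 0.5621 -0.2063  0.2499] [ 9.997e-01 -2.600e-02 -4.000e-04 -2.000e-04]
[[386.9, 0.0, 323.7], [0.0, 386.9, 234.8], [0.0, 0.0, 1.0]]
[ 0.636 -0.21   0.373] [[-0.05, -1.0, -0.0], [-0.96, 0.05, 0.29], [-0.29, 0.02, -0.96]]
```

View pics/w1.png

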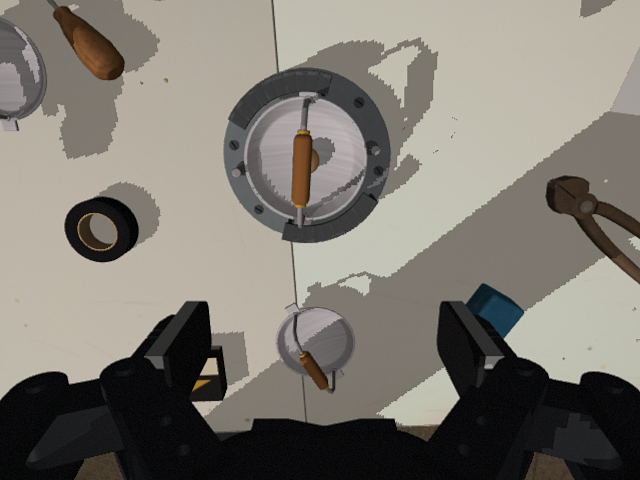

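View pics/scene1.png

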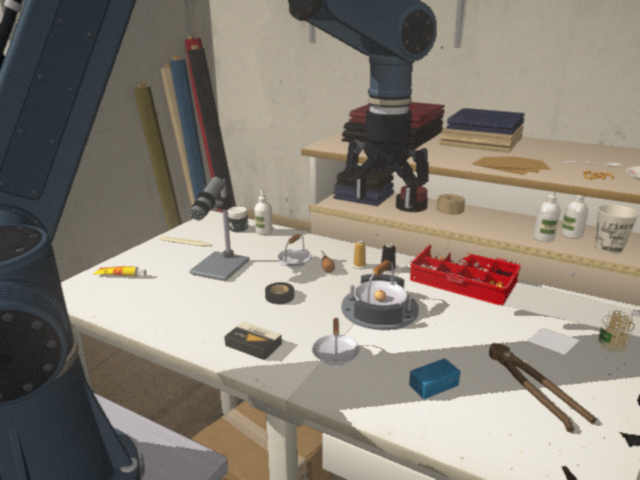

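The wrist picture shows the grip from (304,130) to (301,208), with the wire feet at (308,97) and (299,222). The scene picture shows the microscope clear of the arm, with its lens near (197,212). I'm enlarging both.

Run:
```python
from h import *
a=cv2.imread("pics/scene1.png")[170:290,175:255]; b=cv2.imread("pics/w1.png")[60:250,225:395]
cv2.imwrite("pics/crop2.png",np.hstack([cv2.resize(a,(400,600),interpolation=cv2.INTER_CUBIC),np.vstack([cv2.resize(b,(400,447),interpolation=cv2.INTER_CUBIC),np.zeros((153,400,3),np.uint8)])]))
c=np.load("wc1.npy",allow_pickle=True).item()
for p,z in[((304,130),.1),((301,208),.1),((308,97),.036),((299,222),.036),((307,155),.008)]: print(p,ray("wrist",p,z,c).round(4))
print(ray("top",(199,254),.159),ray("scene",(197,212),.159))
```

```text
(304, 130) [ 0.6287 -0.1963  0.1   ]
(301, 208) [ 0.5745 -0.1905  0.1   ]
(308, 97) [ 0.6531 -0.198   0.036 ]
(299, 222) [ 0.5474 -0.1831  0.036 ]
(307, 155) [ 0.6039 -0.1928  0.008 ]
[0.51556879 0.19681259 0.159     ] [0.53068261 0.2082506  0.159     ]
```

View pics/crop2.png

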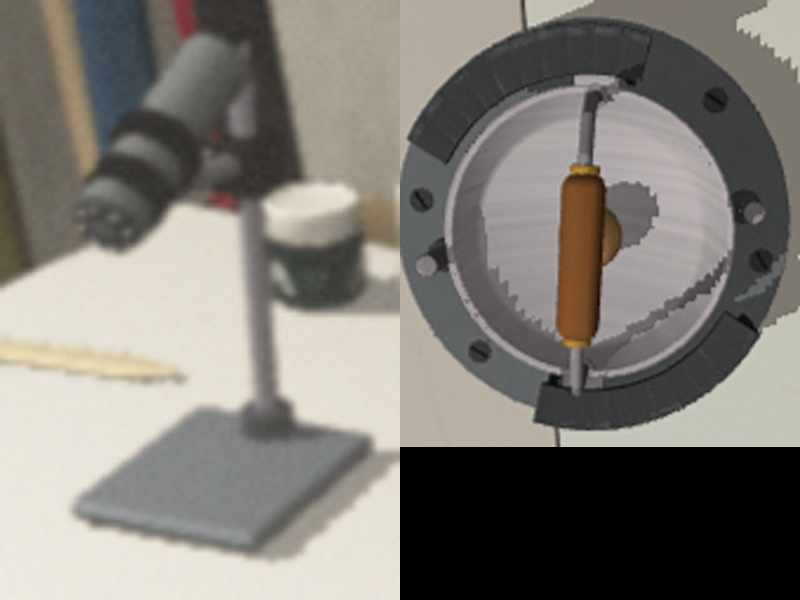

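```bash
cat > fit.py <<'E'
from h import *
from scipy.optimize import least_squares
ci={n:manip.camera_info(n) for n in("top","scene")}
def run(a,b):
  obs=[("scene",(197,214.4),(-57.5,0,159),0),("top",(199,257.2),(-63,0,171),0),("scene",(228.6,253.5),(58,0,14),0),
   ("scene",(190.6,272),(-a,b,12),1),("scene",(226,279),(-a,-b,12),1),("scene",(249.4,257.4),(a,-b,12),1),("scene",(214,252),(a,b,12),1),
   ("top",(225,206.6),(a,-b,12),1),("top",(230,248),(-a,-b,12),1)]
  def f(v):
    x,y,th,bx=v; r=[]
    for n,p,l,s in obs:
      l=np.array(l)/1e3; l[0]+=bx*s
      w=[x+np.cos(th)*l[0]-np.sin(th)*l[1],y+np.sin(th)*l[0]+np.cos(th)*l[1],l[2]]
      r+=list(proj(n,np.array(w),ci[n])-p)
    return np.array(r)
  s=least_squares(f,[.59,.19,.1,0],loss="soft_l1"); x,y,th,bx=s.x
  print(a,b,s.x.round(4),np.degrees(th).round(2),"view",(x-.13*np.cos(th)).round(4),(y-.13*np.sin(th)).round(4)); print(f(s.x).reshape(-1,2).round(1).tolist())
run(57.5,50);run(50,57.5)
E
python3 fit.py
python3 - <<'E'
from h import *
c=np.load("wc1.npy",allow_pickle=True).item()
k=170/400
for n,q,z in[("gripA",(583,168),.1),("gripB",(578,345),.1),("flL",(400,213),.008),("flR",(790,213),.008),("flT",(597,18),.043),("pinL",(428,264),.041),("pinR",(755,212),.041)]:
  print(n,ray("wrist",((q[0]-400)*k+225,q[1]*k+60),z,c).round(4))
E
```

```text
57.5 50 [0.5713 0.2032 0.1542 0.013 ] 8.83 view 0.4428 0.1832
[[-0.1, 1.2], [0.2, -0.6], [0.4, 1.4], [-3.2, -1.1], [0.1, -0.9], [0.6, -0.8], [-0.4, -1.4], [-0.2, -0.1], [1.2, 1.5]]
50 57.5 [0.5728 0.206  0.1553 0.0096] 8.9 view 0.4443 0.1858
[[-0.6, 0.7], [-1.0, -1.3], [-0.2, 0.9], [-5.5, -2.9], [3.4, -1.7], [0.7, 1.1], [-5.9, -0.6], [2.1, 2.9], [2.8, -1.1]]
gripA [ 0.6279 -0.1954  0.1   ]
gripB [ 0.5755 -0.1903  0.1   ]
flL [ 0.6119 -0.1172  0.008 ]
flR [ 0.604  -0.2704  0.008 ]
flT [ 0.6745 -0.2002  0.043 ]
pinL [ 0.5954 -0.1335  0.041 ]
pinR [ 0.6078 -0.2525  0.041 ]
```

Request:
servo_tool:
  rows:
    - [[0,0,2.5,0.02,-0.0075,0,1],[0,0,0,0.0193,-0.0084,0,1],[0,0,0,0,0,0.02,1],[0,0,0,0,0,0.02,1],[0,0,0,0,0,0.02,1],[0,0,0,0,0,0.02,1],[0,0,0,0,0,0,1],[0,0,0,0,0,0,1]]

```text
t: 2.7
tcp_pos: [0.602, -0.1934, 0.1693]
tool_rot: [0.999, -0.049, -0.001, -0.001]
force: [0.7, 0.4, -0.4]
finger_gap: 1.003
gripper_force: 0.0
```

Run:
```python
from h import *
s=manip.sense();print(s['t'],s['tcp_pos'].round(4),s['tool_rot'].round(4))
c=manip.camera_info("wrist"); w=manip.snapshot("wrist"); np.save("wc2.npy",c,allow_pickle=True)
cv2.imwrite("pics/w2.png",w)
```

```text
2.7 [ 0.602  -0.1934  0.1693] [ 9.988e-01 -4.860e-02 -1.300e-03 -6.000e-04]
```

View pics/w2.png

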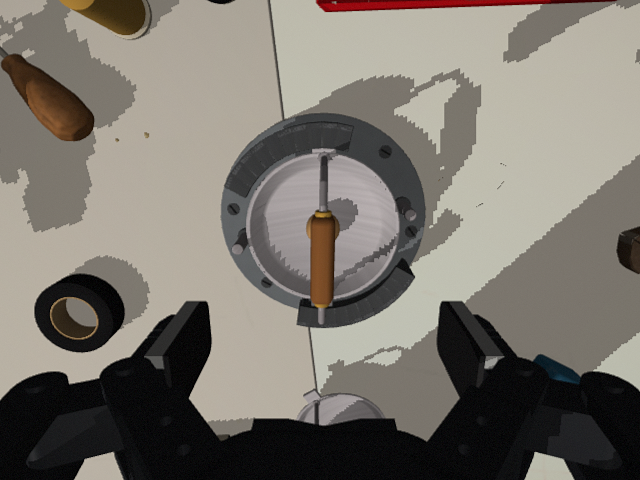

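The wrist picture shows the grip from (322,215) to (321,305), upright and midway between the pads, so I'm descending.

Request:
servo_tool:
  rows:
    - [[0,0,0,0,0,0.02,1],[0,0,0,0,0,0.02,1],[0,0,0,0,0,0.02,1],[0,0,0,0,0,0.0163,1],[0,0,0,0,0,0,1],[0,0,0,0,0,0,-0.4],[0,0,0,0,0,0,-0.4],[0,0,0,0,0,0,-0.4]]
  squeeze: 60

```text
t: 3.42
tcp_pos: [0.604, -0.1943, 0.0961]
tool_rot: [0.999, -0.049, 0.002, 0.001]
force: [-0.4, -0.7, 0.7]
finger_gap: 0.601
gripper_force: 0.0
```

Request:
servo_tool:
  rows:
    - [[0,0,0,0,0,0,-1],[0,0,0,0,0,0,-1],[0,0,0,0,0,0,-1],[0,0,0,0,0,0,-1],[0,0,0,0,0,0,-1],[0,0,0,0,0,0,-1],[0,0,0,0,0,0,-1],[0,0,0,0,0,0,-1]]

```text
t: 4.08
tcp_pos: [0.6031, -0.1934, 0.0948]
tool_rot: [0.999, -0.049, 0.0, -0.0]
force: [0.1, 1.9, 6.2]
finger_gap: 0.139
gripper_force: 59.3
```

Request:
servo_tool:
  rows:
    - [[0,0,-1.5,0,0,0,-1],[0,0,-2.5,0,0,0,-1],[0,0,-3,0,0,0,-1],[0,0,-3,0,0,0,-1],[0,0,-3,0,0,0,-1],[0,0,-3,0,0,0,-1],[0,0,-3,0,0,0,-1],[0,0,-3,0,0,0,-1]]

```text
t: 4.75
tcp_pos: [0.6023, -0.1937, 0.0948]
tool_rot: [0.99, 0.143, -0.0, -0.0]
force: [-2.9, 1.8, 6.9]
finger_gap: 0.137
gripper_force: 59.5
```

```bash
cat > s.py <<'E'
from h import *
from scipy.spatial.transform import Rotation as R
s=manip.sense(); r=R.from_quat(s['tool_rot']).as_matrix()
print(s['t'],s['tcp_pos'].round(4),"yaw",np.degrees(np.arctan2(r[1,0],r[0,0])).round(2),"z",r[:,2].round(4),s['force'].round(1),s['ft_torque'].round(2),s['finger_gap'],s['gripper_force'],s['q'].round(2),np.abs(s['qd']).max().round(4))
E
python3 s.py
```

```text
4.75 [ 0.6023 -0.1937  0.0948] yaw 16.49 z [-8.e-04  1.e-04 -1.e+00] [-2.9  1.8  6.9] [ 0.14  0.48 -0.28] 0.13709360623742128 59.53181326389313 [-0.49  0.74  1.53 -0.    0.88  0.8 ] 0.6306
```

Request:
servo_tool:
  rows:
    - [[0,0,-3.5,0,0,0,-1],[0,0,-3.5,0,0,0,-1],[0,0,-3.5,0,0,0,-1],[0,0,-3.5,0,0,0,-1],[0,0,-3.5,0,0,0,-1],[0,0,-3.5,0,0,0,-1],[0,0,-3.5,0,0,0,-1],[0,0,-3.5,0,0,0,-1]]

```text
t: 5.42
tcp_pos: [0.6019, -0.1929, 0.0948]
tool_rot: [0.926, 0.379, -0.001, -0.001]
force: [-2.7, 2.1, 7.8]
finger_gap: 0.143
gripper_force: 59.8
```

Request:
servo_tool:
  rows:
    - [[0,0,-3.5,0,0,0,-1],[0,0,-3.5,0,0,0,-1],[0,0,-3.5,0,0,0,-1],[0,0,-3.5,0,0,0,-1],[0,0,-3.5,0,0,0,-1],[0,0,-3.5,0,0,0,-1],[0,0,-2.5,0,0,0,-1],[0,0,-1.5,0,0,0,-1]]

```text
t: 6.08
tcp_pos: [0.6016, -0.1926, 0.0949]
tool_rot: [0.822, 0.569, -0.0, -0.002]
force: [-3.5, 4.0, 9.1]
finger_gap: 0.137
gripper_force: 60.1
```

Request:
servo_tool:
  rows:
    - [[0,0,-2,0,0,0,-1],[0,0,-2,0,0,0,-1],[0,0,-2,0,0,0,-1],[0,0,-1,0,0,0,-1],[0,0,-1,0,0,0,-1],[0,0,-1,0,0,0,-1],[0,0,0,0,0,0,-1],[0,0,0,0,0,0,-1]]

```text
t: 6.75
tcp_pos: [0.6015, -0.1926, 0.0949]
tool_rot: [0.775, 0.631, -0.0, -0.002]
force: [-3.8, 3.2, 10.1]
finger_gap: 0.141
gripper_force: 60.0
```

```bash
python3 s.py
python3 - <<'E'
from h import *
w=manip.snapshot("wrist"); cv2.imwrite("pics/w3.png",w)
E
```

```text
6.75 [ 0.6015 -0.1926  0.0949] yaw 78.32 z [-0.0026  0.0022 -1.    ] [-3.8  3.2 10.1] [ 0.54  0.62 -0.25] 0.1408688732220663 59.97326374053955 [-0.49  0.73  1.53  0.    0.88 -0.28] 0.0026
```

View pics/w3.png

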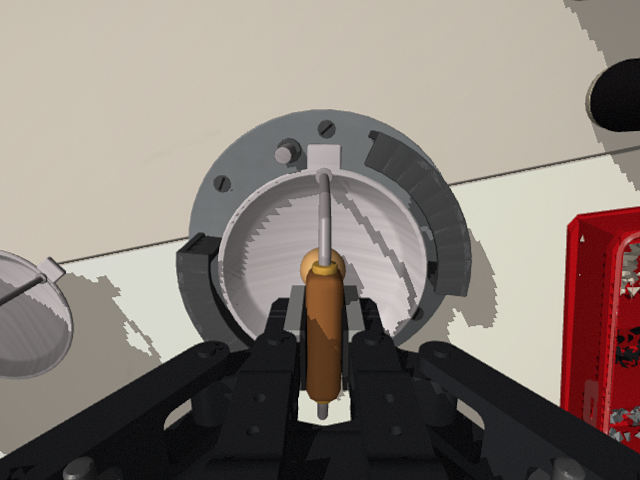

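The ear at (324,156) is clear of the claw, and about 4 mm short of the pin at (288,150). I'll finish the turn and lift.

Request:
servo_tool:
  rows:
    - [[0,0,-1,0,0,0,-1],[0,0,-1,0,0,0,-1],[0,0,-1,0,0,0,-1],[0,0,-0.5,0,0,0,-1],[0,0,0,0,0,0,-1],[0,0,0,0,0,0,-1]]

```text
t: 7.3
tcp_pos: [0.6013, -0.1925, 0.0949]
tool_rot: [0.756, 0.655, -0.0, -0.002]
force: [-4.6, 3.1, 9.8]
finger_gap: 0.138
gripper_force: 60.1
```

```bash
python3 s.py
```

```text
7.3 [ 0.6013 -0.1925  0.0949] yaw 81.8 z [-0.003   0.0026 -1.    ] [-4.6  3.1  9.8] [ 0.53  0.59 -0.34] 0.13787186526619472 60.092813372612 [-0.49  0.73  1.53  0.    0.88 -0.34] 0.0015
```

Request:
servo_tool:
  rows:
    - [[0,0,0,0,0,-0.001,-1],[0,0,0,0,0,-0.002,-1],[0,0,0,0,0,-0.003,-1],[0,0,0,0,0,-0.004,-1],[0,0,0,0,0,-0.005,-1],[0,0,0,0,0,-0.005,-1],[0,0,0,0,0,-0.005,-1],[0,0,0,0,0,-0.005,-1]]

```text
t: 7.97
tcp_pos: [0.6032, -0.1943, 0.125]
tool_rot: [0.755, 0.655, 0.0, 0.001]
force: [0.3, -0.2, -1.2]
finger_gap: 0.135
gripper_force: 59.2
```

```bash
python3 s.py
```

```text
7.9667 [ 0.6032 -0.1943  0.125 ] yaw 81.89 z [ 0.0013 -0.0012 -1.    ] [ 0.3 -0.2 -1.2] [-0.   -0.01 -0.01] 0.13466201774432116 59.17936563491821 [-0.49  0.69  1.51 -0.    0.93 -0.35] 0.1182
```

Request:
servo_tool:
  rows:
    - [[0,0,0,0,0,-0.007,-1],[0,0,0,0,0,-0.009,-1],[0,0,0,0,0,-0.011,-1],[0,0,0,0,0,-0.011,-1],[0,0,0,0,0,-0.01,-1],[0,0,0,0,0,-0.008,-1],[0,0,0,0,0,-0.005,-1],[0,0,0,0,0,-0.002,-1]]

```text
t: 8.63
tcp_pos: [0.6032, -0.1939, 0.1884]
tool_rot: [0.755, 0.655, 0.0, 0.001]
force: [-0.1, -0.1, -1.7]
finger_gap: 0.14
gripper_force: 59.1
```

Request:
servo_tool:
  rows:
    - [[0,0,0,0,0,0,-1],[0,0,0,0.002,-0.0022,0,-1],[0,0,0,0.004,-0.0045,0,-1],[0,0,0,0.006,-0.0067,0,-1],[0,0,0,0.008,-0.009,0,-1],[0,0,0,0.009,-0.01,0,-1],[0,0,0,0.009,-0.01,0,-1],[0,0,0,0.009,-0.01,0,-1]]

```text
t: 9.3
tcp_pos: [0.556, -0.1384, 0.1865]
tool_rot: [0.755, 0.655, -0.0, -0.001]
force: [0.3, 0.3, -1.8]
finger_gap: 0.137
gripper_force: 59.2
```

Request:
servo_tool:
  rows:
    - [[0,0,0,0.009,-0.01,0,-1],[0,0,0,0.009,-0.01,0,-1],[0,0,0,0.009,-0.01,0,-1],[0,0,0,0.009,-0.01,0,-1],[0,0,0,0.009,-0.01,0,-1],[0,0,0,0.009,-0.01,0,-1],[0,0,0,0.009,-0.01,0,-1],[0,0,0,0.009,-0.01,0,-1]]

```text
t: 9.97
tcp_pos: [0.4873, -0.0561, 0.1869]
tool_rot: [0.755, 0.655, -0.0, -0.0]
force: [0.1, -0.5, -1.4]
finger_gap: 0.143
gripper_force: 59.2
```

Request:
servo_tool:
  rows:
    - [[0,0,0,0.009,-0.01,0,-1],[0,0,0,0.009,-0.01,0,-1],[0,0,0,0.009,-0.01,0,-1],[0,0,0,0.007,-0.008,0,-1],[0,0,0,0.005,-0.006,0,-1],[0,0,0,0.003,-0.004,0,-1],[0,0,0,0.001,-0.002,0,-1],[0,0,0,0,0,0,-1]]

```text
t: 10.63
tcp_pos: [0.4448, -0.0074, 0.1871]
tool_rot: [0.755, 0.655, 0.0, 0.0]
force: [0.1, 0.2, -1.1]
finger_gap: 0.142
gripper_force: 59.2
```

```bash
python3 s.py
```

```text
10.6333 [ 0.4448 -0.0074  0.1871] yaw 81.91 z [ 2.e-04 -1.e-04 -1.e+00] [ 0.1  0.2 -1.1] [-0.02  0.02 -0.05] 0.14222227492373943 59.17639195919037 [-0.27  0.39  1.94 -0.    0.81 -0.13] 0.0206
```

Request:
servo_tool:
  rows:
    - [[0,0,-1,0,0,0,-1],[0,0,-2,0,0,0,-1],[0,0,-3,0,0,0,-1],[0,0,-3,0,0,0,-1],[0,0,-3,0,0,0,-1],[0,0,-3,0,0,0,-1],[0,0,-1.5,0,0,0,-1],[0,0,-0.5,0,0,0,-1]]

```text
t: 11.3
tcp_pos: [0.4457, -0.0081, 0.187]
tool_rot: [0.65, 0.76, 0.0, 0.0]
force: [0.2, -0.8, -2.2]
finger_gap: 0.141
gripper_force: 59.2
```

Request:
servo_tool:
  rows:
    - [[0,0,0,0.002,0.0005,0,-1],[0,0,0,0.004,0.001,0,-1],[0,0,0,0.006,0.0015,-0.001,-1],[0,0,0,0.008,0.0015,-0.001,-1],[0,0,0,0.01,0.0015,-0.001,-1],[0,0,0,0.01,0.0015,0,-1],[0,0,0,0.01,0.0015,0,-1],[0,0,0,0.01,0.0015,0,-1]]

```text
t: 11.97
tcp_pos: [0.4459, 0.0548, 0.1901]
tool_rot: [0.65, 0.76, 0.0, -0.0]
force: [-0.4, -0.1, -1.4]
finger_gap: 0.138
gripper_force: 59.2
```

Request:
servo_tool:
  rows:
    - [[0,0,0,0.01,0.0015,0,-1],[0,0,0,0.01,0.0015,0,-1],[0,0,0,0.01,0.0015,0,-1],[0,0,0,0.01,0.0015,0,-1],[0,0,0,0.01,0.0015,0,-1],[0,0,0,0.01,0.0015,0,-1],[0,0,0,0.01,0.0015,0,-1],[0,0,0,0.01,0.0015,0,-1]]

```text
t: 12.63
tcp_pos: [0.4455, 0.1353, 0.19]
tool_rot: [0.65, 0.76, -0.0, -0.0]
force: [0.3, 0.8, -2.4]
finger_gap: 0.14
gripper_force: 59.2
```

Request:
servo_tool:
  rows:
    - [[0,0,0,0.01,0.0015,0,-1],[0,0,0,0.01,0.0015,0,-1],[0,0,0,0.008,0.001,0,-1],[0,0,0,0.007,0.001,0,-1],[0,0,0,0.006,0,0,-1],[0,0,0,0.004,0,0,-1],[0,0,0,0.003,0,0,-1],[0,0,0,0.001,0,0,-1]]

```text
t: 13.3
tcp_pos: [0.4428, 0.1838, 0.19]
tool_rot: [0.65, 0.76, -0.0, -0.0]
force: [0.2, -0.0, -1.6]
finger_gap: 0.137
gripper_force: 59.2
```

Request:
servo_tool:
  rows:
    - [[0,0,0,0,0,0,-1],[0,0,0,0,0,0,-1],[0,0,0,0,0,0,-1],[0,0,0,0,0,0,-1]]

```text
t: 13.63
tcp_pos: [0.443, 0.1832, 0.19]
tool_rot: [0.65, 0.76, -0.0, 0.0]
force: [-0.2, 0.0, -1.6]
finger_gap: 0.143
gripper_force: 59.2
```

```bash
python3 s.py
python3 - <<'E'
from h import *
a=manip.snapshot("scene");b=manip.snapshot("top");cv2.imwrite("pics/scene4.png",a);cv2.imwrite("pics/top4.png",b)
p=np.array([.443,.184,.125]);print(proj("scene",p),proj("top",p))
r=lambda i,x,y:cv2.resize(i[y:y+120,x:x+80],(400,600),interpolation=cv2.INTER_CUBIC)
cv2.imwrite("pics/crop4.png",np.hstack([r(a,150,170),r(b,170,190)]))
E
```

```text
13.6333 [0.443  0.1832 0.19  ] yaw 98.86 z [-0.e+00 -1.e-04 -1.e+00] [-0.2  0.  -1.6] [ 0.02 -0.   -0.05] 0.14313266994205467 59.18113946914673 [ 0.16  0.43  1.85 -0.    0.86  0.  ] 0.0153
[178.63420984 243.59818651] [207.39932159 285.29767487]
```

View pics/crop4.png

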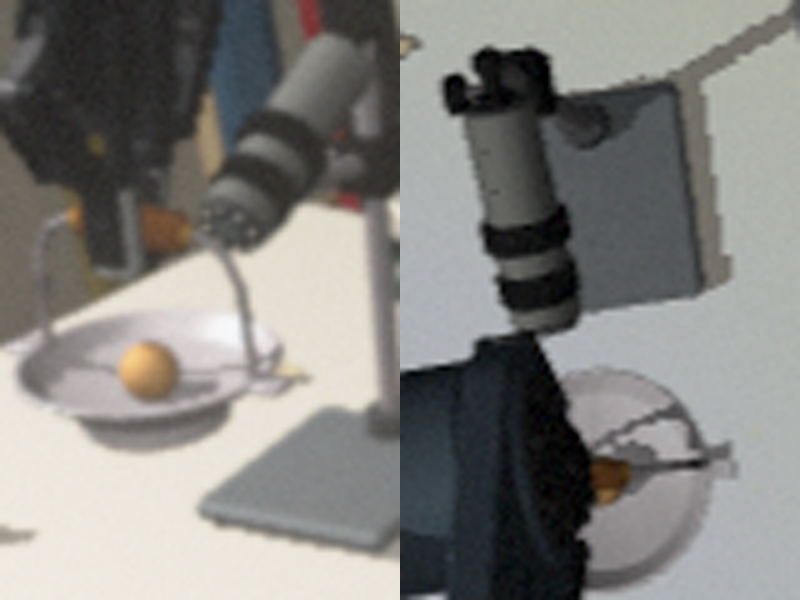

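Left half (scene): the dish hangs level with the bead in the middle at about (179.6,244.2), against a predicted (178.6,243.6). The lens face is at about (196,215.6). Right half (top): dish clear of the barrel. I'm refining the stand's yaw and the relative bead and lens positions with line fits.

Run:
```python
from h import *
def edge(img,n,p,q,z,m=9,w=6):
    g=cv2.GaussianBlur(cv2.cvtColor(cv2.imread(img),cv2.COLOR_BGR2GRAY).astype(np.float32),(0,0),.8)
    p,q=np.array(p,float),np.array(q,float); d=(q-p)/np.linalg.norm(q-p); nn=np.array([-d[1],d[0]]); ts=np.arange(-w,w+.01,.25); P=[]
    for f in np.linspace(.12,.88,40):
        c=p+f*(q-p); s=c+ts[:,None]*nn
        v=cv2.remap(g,s[:,0].astype(np.float32)[None],s[:,1].astype(np.float32)[None],cv2.INTER_LINEAR)[0]
        k=np.abs(np.gradient(v)); j=k.argmax(); sel=slice(max(j-5,0),j+6); P.append(c+nn*(ts[sel]*k[sel]).sum()/k[sel].sum())
    P=np.array([ray(n,x,z)[:2] for x in P]); vx,vy,x0,y0=cv2.fitLine(P.astype(np.float32),cv2.DIST_HUBER,0,.001,.001).ravel()
    res=(P-[x0,y0])@[-vy,vx]; print(img,n,"ang",round(float(np.degrees(np.arctan2(vy,vx)))%90,2),"rms mm",round(1e3*res.std(),2),"pt",x0.round(4),y0.round(4))
edge("pics/top4.png","top",(225.4,207),(230.6,248.6),.0,w=3)
edge("pics/top0.png","top",(225.2,206.8),(230.3,248.3),.0,w=3)
edge("pics/top4.png","top",(208,251.6),(230,248.8),.006,w=3)
for im in("scene0","scene4"):
  for a,b in[((190.6,272),(226,279)),((226,279),(249.4,257.4)),((190.6,272),(214,252))]: edge(f"pics/{im}.png","scene",a,b,.012 if a[0]<200 and b[0]<220 else .006,w=3)
a=cv2.imread("pics/scene4.png"); hsv=cv2.cvtColor(a,cv2.COLOR_BGR2HSV)
m=cv2.inRange(hsv,(8,90,60),(28,255,255)); m[:232]=0;m[258:]=0;m[:,:165]=0;m[:,195:]=0
y,x=np.nonzero(m); print("bead",x.mean(),y.mean(),x.min(),x.max(),y.min(),y.max(),len(x))
```

```text
pics/top4.png top ang 8.01 rms mm 0.29 pt 0.5912 0.1565
pics/top0.png top ang 7.94 rms mm 0.19 pt 0.5958 0.1571
pics/top4.png top ang 7.83 rms mm 0.28 pt 0.5335 0.1801
pics/scene0.png scene ang 8.16 rms mm 0.41 pt 0.5251 0.1974
pics/scene0.png scene ang 8.27 rms mm 0.47 pt 0.5943 0.1563
pics/scene0.png scene ang 8.52 rms mm 0.46 pt 0.5775 0.2532
pics/scene4.png scene ang 8.0 rms mm 0.37 pt 0.5262 0.1901
pics/scene4.png scene ang 7.85 rms mm 0.33 pt 0.5893 0.1557
pics/scene4.png scene ang 8.84 rms mm 0.52 pt 0.5742 0.2527
bead 179.14117647058825 243.61176470588236 174 184 239 248 85
```

The stand's yaw is 8.0° and its centreline lies about 2 mm further along +y, so I'm making a small final correction.

Request:
servo_tool:
  rows:
    - [[0,0,0.3,0.0005,0,0,-1],[0,0,0.3,0.001,0,0,-1],[0,0,0.25,0.0005,0,0,-1],[0,0,0,0,0,0,-1],[0,0,0,0,0,0,-1],[0,0,0,0,0,0,-1],[0,0,0,0,0,0,-1],[0,0,0,0,0,0,-1]]

```text
t: 14.4
tcp_pos: [0.4427, 0.1854, 0.19]
tool_rot: [0.656, 0.755, 0.0, 0.0]
force: [0.6, -0.3, -1.9]
finger_gap: 0.141
gripper_force: 59.2
```

Request:
servo_tool:
  rows:
    - [[0,0,0,0,0,0,-1],[0,0,0,0,0,0,-1],[0,0,0,0,0,0,-1],[0,0,0,0,0,0,-1],[0,0,0,0,0,0,-1],[0,0,0,0,0,0,-1],[0,0,0,0,0,0,-1],[0,0,0,0,0,0,-1]]

```text
t: 15.07
tcp_pos: [0.4426, 0.1854, 0.19]
tool_rot: [0.656, 0.755, 0.0, -0.0]
force: [-0.1, 0.7, -0.8]
finger_gap: 0.137
gripper_force: 59.1
```

```bash
python3 s.py; python3 -c "
from h import *
a=manip.snapshot('scene');cv2.imwrite('pics/scene5.png',a)
hsv=cv2.cvtColor(a,cv2.COLOR_BGR2HSV);m=cv2.inRange(hsv,(8,90,60),(28,255,255));m[:232]=0;m[258:]=0;m[:,:165]=0;m[:,195:]=0
y,x=np.nonzero(m);print(x.mean(),y.mean(),proj('scene',np.array([.4427,.1852,.125])))
cv2.imwrite('pics/crop5.png',cv2.resize(a[160:290,130:260],(600,600),interpolation=cv2.INTER_CUBIC))"
```

```text
15.0667 [0.4426 0.1854 0.19  ] yaw 98.04 z [-0.  0. -1.] [-0.1  0.7 -0.8] [ 0.03 -0.04  0.02] 0.1369283817330418 59.1493034362793 [0.16 0.43 1.85 0.   0.86 0.02] 0.0307
178.0731707317073 243.4878048780488 [178.08216539 243.53336669]
```

View pics/crop5.png

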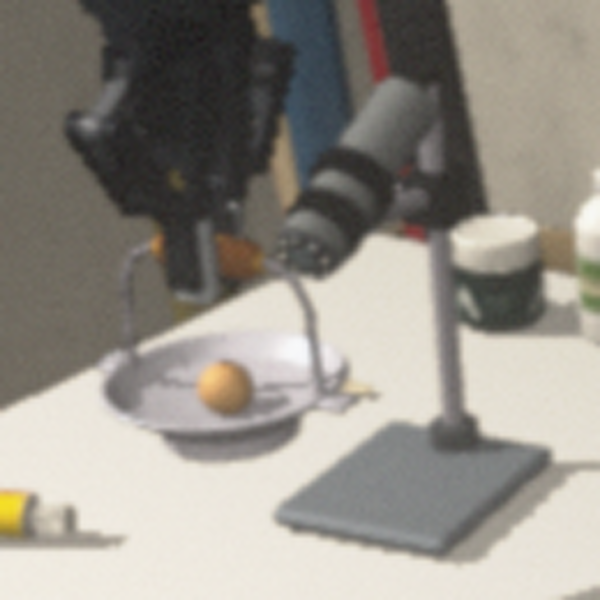

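The picture shows the dish held level, with the bead in the middle at scene (178.1,243.5), exactly where the view point projects. It is clear of the lens, so I'm handing in.

```bash
python3 -c "
from station import manip
print(manip.sign_off())"
```

```text
the job is handed in; nothing more can be done
None
```

The job is handed in: I turned the dish out of the dock, lifted it straight up, and am holding it level and still with the bead at the microscope's view point (within about 2 mm by my measurements), handle square across the view, at about 15 s of the 58 s allowed.

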